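Release the filter drawer of a bench vacuum unit

TASK

The filter drawer of the bench vacuum unit has to be opened so that its cartridge can be changed. With two fingertips press the two orange release buttons on top of the unit down together, never one on its own, and keep both held down until the drawer has run all the way out by itself; then let both buttons spring up and take the hand clear, leaving the drawer out. Do not pull or touch the drawer, and leave the spare filter, the jar and the small vice where they stand.

Things in the scene. Friction and masses are not known exactly. Their poses are not given: they have to be found in the camera images.
- vac_unit: Fixed vacuum unit, champagne metal case 220 (its x) x 300 (its y) x 130 mm high on a 2 mm blue-green mat. Origin: centre of its underside, z up. Its front, with gauge and filter drawer, looks along its -x, roughly to the robot. The release buttons stand on the flat top, their midpoint at (-52, -65) mm in its x, y, with nothing else on the top within 90 mm of it.
- button_left_top (a point): Centre of the flat top of the left orange button (larger y of the unit). Cap 28 mm along the unit's x, 24 mm along its y, 12 mm above the unit's top at rest, in a black bezel 40 x 34 x 3 mm high. Moves with the cap. The two caps' centres are 60 mm apart along the unit's y (36 mm between inner, 84 mm over outer edges).
- button_right_top (a point): The same point of the right orange release button (smaller y of the unit).
- button_left (a joint): Travel of the left button: 0 at rest, grows as it is pressed straight down, 0.008 m at its stop. Spring: 1.5 N to start, 4.5 N at the stop. Its latch is open while it is more than 0.004 m down; 0.006 to 0.007 is safe. Springs back to 0 when let go.
- button_right (a joint): Travel of the right button, the same.
- filter_drawer (a joint): Opening of the drawer: 0 shut, 0.060 m fully out at its stop. While both buttons are down a spring drives it out against a damper, along the unit's -x, in about 3 s. If a button comes up early, its catch stops the drawer at the next of four lugs, 14 mm apart; pressing both again lets it go on. Once out it stays out.
- drawer_front (a point): Middle of the upper edge of the drawer's dark front plate (100 wide x 94 mm high), 115 mm above the unit's underside, so 15 mm below the unit's top; moves with the drawer. With the drawer shut it lies 64 mm in front of the buttons' midpoint.
- spare_filter: Bystander: spare pleated filter cartridge, yellow paper between two black end caps, 54 mm diameter, 64 mm high, loose, standing on the left half of the unit's top. Origin at the centre of its underside.
- flux_jar: Bystander: small amber jar with black cap, 48 mm diameter, 55 mm high, loose on the mat beside the unit. Origin at the centre of its underside.
- mini_vice: Bystander: small white vice with a dark screw, about 80 x 30 x 50 mm, loose on the mat beside the unit. Origin at the centre of its underside.

How it is judged:
On the way, in this order (a step that is already met when the one before it is completed fails the run):
1. both release buttons are down together, each under a fingertip (value of joint each of button_left, button_right above 0.004 m and contact force between the fingers and button_left above 0.5 N and contact force between the fingers and button_right above 0.5 N), for 0.2 s.
2. the drawer has run all the way out while both buttons are still held down by the fingertips (all of step 1 and value of joint filter_drawer above 0.056 m), for 0.1 s.
At the end, for the whole second after the job is handed in: the filter drawer stands at rest fully out (at least 56 of 60 mm), both release buttons are up again (within 1.5 mm), and the spare filter, the jar and the small vice stand within 15 mm of where they were (value of joint filter_drawer above 0.056 m and velocity of joint filter_drawer below 0.005 m/s and value of joint each of button_left, button_right below 0.0015 m and distance of each of spare_filter, flux_jar, mini_vice from where it was at the start of the episode below 0.015 m); the robot touches nothing.
It fails at once if one release button is pressed down (over 6 mm) while the other is still up (under 1.5 mm) ((value of joint button_left above 0.006 m and value of joint button_right below 0.0015 m) or (value of joint button_right above 0.006 m and value of joint button_left below 0.0015 m)).
It fails at once if the drawer is touched by the robot (contact force between any of the arm, the fingers and filter_drawer above 1 N).
It fails at once if a bystander is moved more than 15 mm, lifted or tipped (distance of any of spare_filter, flux_jar, mini_vice from where it was at the start of the episode above 0.015 m or angle between any of spare_filter, flux_jar, mini_vice's own z axis and vertical above 0.3 rad).
It also fails if it takes over 48 s, if anything falls off the work surface, if the arm or the gripper's body presses on something with over 40 N, if the wrist force passes 120 N, or if a joint passes its speed limit or range.

ROBOT

A 7-joint arm with a two-finger parallel gripper is mounted at the origin on the work surface. World frame = base frame: x ahead of the robot, y to its left, z up, the work surface at z = 0. Lengths are in m, angles in rad, forces in N, time in s.
With the tool pointing down it reaches from about 0.35 to 0.9 m from the base axis. Payload 8.1 kg.
Tool frame: the origin (TCP) lies at the very end of the fingers, on their centre line; the grasp point (between the pads) lies 19 mm behind it; z points along the fingers, y is the line along which they close (so a half turn about z gives the same grasp; the last joint's range is limited). The gripper opens to 92 mm and grips with 3 to 60 N. Pads are 19 mm wide; open, the fingers measure 130 mm over their backs; the gripper's body (75 mm by 190 mm) begins 47 mm behind the grasp point.
Start: joints at [1.108, 0.434, 0.025, 1.573, -0.012, 1.134, -0.075], TCP at [0.22, -0.585, 0.227] pointing down, gripper open.
Joint ranges: [-2.62, 2.62], [-0.44, 2.09], [-1.27, 1.32], [0.08, 2.57], [-1.32, 4.46], [0.12, 2], [-2.74, 2.74]. Speed limits (rad/s): [2.22, 2.22, 3.01, 3.01, 3.14, 3.14, 3.14].

INTERFACE

Orientations are given as a rotation vector (axis times angle).
In Python, from cell import readout, cams, job gives the robot as it stands.
- The arm moves only by the tool drive_tool, never from a script. Its argument "commands" is a list of rows, each a list of 3 entries, a list of its own where there are three numbers: the turn, a rotation vector about the tool's x, y, z in rad, then the shift along the tool's x, y, z in cm, then the gripper's target within -1 to 1 (fully open at 1, half-way at 0, shut at -1). A call has 1 to 20 rows; each row is the pose to reach, as a shift and turn from the pose commanded when the call began, along the tool's axes at that moment; what a row does not reach only later rows make up. A row lasts 1/12 s, in which the tool goes at most 41.7 mm and 7.16 degrees, less where a joint would pass 70% of its speed; a pose out of reach is approached as far as the arm can. A call with a gripper value outside its range is refused whole. The fingers move at their own pace and stop on an object; "newtons" is the grip in N (left out, the last holds). Time passes only in rows, so rows that repeat a pose let the fingers close. It gives the time, the measured TCP pose, the force, the opening and the grip force at its end, in the units of the state.
- readout.observe(): the state, without advancing time (a new reading comes with each control period).
- cams.get_image(name): name is "side" or "top" or "wrist"; returns the picture (400x640x3 uint8, blue, green, red); there is no depth.
- cams.camera_info(name): a dict with "camera_matrix" (3x3 intrinsics, pixels), "R" (3x3) and "t" (3): a world point X has camera coordinates R X + t. Camera axes: x right, y down, z forward; pixel columns grow to the right and rows downward; lengths in m; the calibration is good to about 2 mm. A picture is of the moment at which its call begins: read the wrist's pose just before it. camera_info takes no time and is no camera call; for the wrist camera it gives the pose at the moment of the call.
- job.sign_off(): hands the job in; it is judged then, once.
The state is a dict: "clock": time; "joints": joint angles; "dq": joint speeds; "joint_efforts": joint torques, N m; "position": TCP position; "ee_rot": TCP orientation; "force": force on the tool from outside, world axes, zero at the start; "ft_torque": the same for the moment, N m; "width": opening from 0.0 (shut) to 1.0 (fully open); "gripper_force": force on a finger pad.
Only numpy, scipy, OpenCV 4.12 (cv2) and the standard library are available. Lean on these libraries where they do the work, as an engineer would, in place of code of your own. Each camera call takes 0.05 s, during which the arm holds its last target. There are 200 camera calls.

## Working session

There is one attempt and no reset: what is moved stays moved. The work goes in short steps, Python scripts to look and compute and a tool call to move; the robot and the scene stay as the last step left them, time stands still between calls to the robot, and variables do not carry over. Pictures are saved under pics/ and viewed, at most 10 in all, crops included, and the job is handed in when it is done.

Besides the shell and the picture viewer there is one more tool, called after "Call:" by a JSON object that holds its "op" and its "data". drive_tool: Moves the arm, as the interface text tells. Its arguments: {"type":"object","properties":{"commands":{"type":"array"},"newtons":{"type":"number"}},"required":["commands"]}

```bash
mkdir -p pics; python3 - <<'E'
from cell import readout,cams
import cv2
s=readout.observe();print({k:s[k] for k in("clock","position","ee_rot","force","width")})
for n in("top","side"):
    cv2.imwrite(f"pics/{n}0.png",cams.get_image(n)); c=cams.camera_info(n);print(n,c)
E
```

```text
{'clock': 0.0, 'position': array([ 0.21983026, -0.5845078 ,  0.2259505 ]), 'ee_rot': array([-3.08940603e+00, -5.61859029e-01,  6.68612186e-04]), 'force': array([ 0.02694708,  0.31715491, -0.25998717]), 'width': 1.001948370248425}
top {'camera_matrix': array([[520.99215769,   0.        , 312.21022467],
       [  0.        , 520.99215769, 204.98558326],
       [  0.        ,   0.        ,   1.        ]]), 'R': array([[-0.02769231, -0.9995836 , -0.00811002],
       [-0.99197986,  0.02848078, -0.12314542],
       [ 0.12332512,  0.0046348 , -0.9923555 ]]), 't': array([0.09743312, 0.58403109, 1.40374652])}
side {'camera_matrix': array([[432.34082604,   0.        , 319.37230166],
       [  0.        , 432.34082604, 191.35838652],
       [  0.        ,   0.        ,   1.        ]]), 'R': array([[ 9.82596379e-01, -1.85750941e-01, -9.71794673e-04],
       [-8.84868497e-02, -4.63470294e-01, -8.81683256e-01],
       [ 1.63323096e-01,  8.66424766e-01, -4.71840748e-01]]), 't': array([-0.55918675,  0.1894168 ,  0.79736502])}
```

View pics/top0.png

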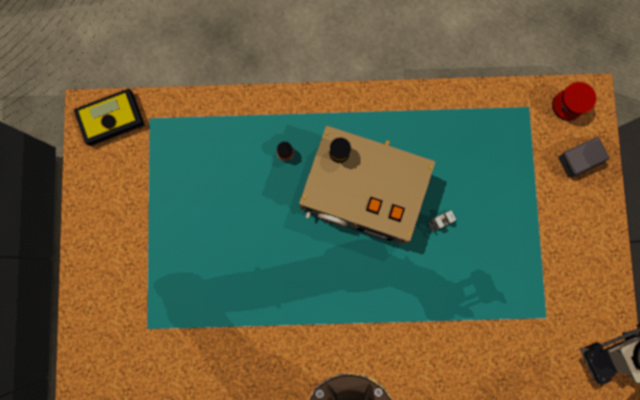

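View pics/side0.png

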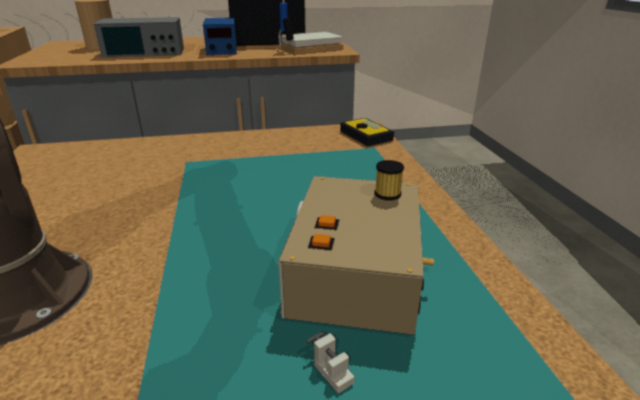

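The top view shows the buttons at about (374,205) and (397,213). The unit's top corners are near (327,127), (434,160), (409,241) and (302,206), the jar is at (285,151) and the vice at (443,219). In the side view the buttons are at (327,222) and (321,241).

```bash
cat >h.py <<'E'
import numpy as np,cv2
from cell import readout,cams
from scipy.spatial.transform import Rotation as Ro
def ray(c,p,z):
    K,R,t=c["camera_matrix"],c["R"],c["t"]
    d=R.T@np.linalg.solve(K,[p[0],p[1],1]);o=-R.T@t
    return o+d*(z-o[2])/d[2]
def orange(im,roi):
    x0,y0,x1,y1=roi
    h=cv2.cvtColor(im,cv2.COLOR_BGR2HSV)[y0:y1,x0:x1]
    m=cv2.inRange(h,(5,215,120),(22,255,255))
    n,l,s,c=cv2.connectedComponentsWithStats(m)
    return [(s[i,4],c[i]+[x0,y0]) for i in range(1,n) if s[i,4]>25]
E
python3 - <<'E'
from h import *
for n,roi in(("top",(355,190,412,225)),("side",(305,212,345,252))):
    c=cams.camera_info(n);im=cv2.imread(f"pics/{n}0.png")
    for a,p in orange(im,roi): print(n,a,p.round(1),ray(c,p,.144).round(4))
c=cams.camera_info("top")
for p in((327,127),(434,160),(409,241),(302,206)):print(ray(c,p,.132).round(3))
s=readout.observe();R=Ro.from_rotvec(s["ee_rot"]).as_matrix();print(R.round(3))
E
```

```text
top 101 [374.1 204.8] [ 0.5693 -0.0775  0.144 ]
top 99 [396.4 212.2] [ 0.5484 -0.1335  0.144 ]
side 123 [326.6 220.4] [ 0.5664 -0.0822  0.144 ]
side 156 [320.8 239.8] [ 0.5454 -0.1381  0.144 ]
[0.78  0.036 0.132]
[ 0.684 -0.24   0.132]
[ 0.475 -0.164  0.132]
[0.573 0.107 0.132]
[[ 0.936  0.352 -0.001]
 [ 0.352 -0.936  0.001]
 [-0.    -0.001 -1.   ]]
```

Call:
{"op": "drive_tool", "data": {"commands": [[[0,0,0.1],[3,-2,-2.4],-0.1],[[0,0,0.2],[6,-4,-2.4],-0.1],[[0,0,0.3],[9,-6,-2.4],-0.1],[[0,0,0.4],[12,-8.1,-2.4],-0.1],[[0,0,0.5],[15,-10.1,-2.4],-0.1],[[0,0,0.6],[18,-12.2,-2.4],-0.1],[[0,0,0.717],[21,-14.2,-2.4],-0.1],[[0,0,0.717],[24,-16.2,-2.4],-0.1],[[0,0,0.717],[27,-18.3,-2.4],-0.1],[[0,0,0.717],[30,-20.3,-2.4],-0.1],[[0,0,0.717],[33,-22.3,-2.4],-0.1],[[0,0,0.717],[36,-24.3,-2.4],-0.1],[[0,0,0.717],[39,-26.4,-2.4],-0.1],[[0,0,0.717],[42,-28.4,-2.4],-0.1],[[0,0,0.717],[45,-30.4,-2.4],-0.1],[[0,0,0.717],[47,-31.8,-2.4],-0.1],[[0,0,0.717],[48.5,-32.8,-2.4],-0.1],[[0,0,0.717],[48.5,-32.8,-2.4],-0.1],[[0,0,0.717],[48.5,-32.8,-2.4],-0.1],[[0,0,0.717],[48.5,-32.8,-2.4],-0.1]]}}

```text
clock: 1.77
position: [0.5579, -0.1082, 0.2504]
ee_rot: [3.091, -0.559, -0.001]
force: [-0.1, -0.2, 0.5]
width: 0.452
gripper_force: 0.0
```

```bash
python3 - <<'E'
from h import *
s=readout.observe();c=cams.camera_info("wrist");im=cams.get_image("wrist")
cv2.imwrite("pics/w1.png",im);print(s["position"],s["ee_rot"])
for a,p in orange(im,(0,0,640,400)): print(a,p.round(1),ray(c,p,.144).round(4))
im=cams.get_image("side");cv2.imwrite("pics/s1.png",cv2.resize(im[100:300,220:460],None,fx=3,fy=3))
R=Ro.from_rotvec(s["ee_rot"]).as_matrix();print(R.round(3))
E
```

```text
[ 0.55790773 -0.10820069  0.25037218] [ 3.09061289e+00 -5.59296260e-01 -1.42329964e-03]
1017 [276.7 193.5] [ 0.5702 -0.0756  0.144 ]
943 [350.7 193.4] [ 0.5493 -0.1317  0.144 ]
[[ 0.937 -0.35  -0.001]
 [-0.35  -0.937 -0.001]
 [-0.001  0.001 -1.   ]]
```

View pics/w1.png

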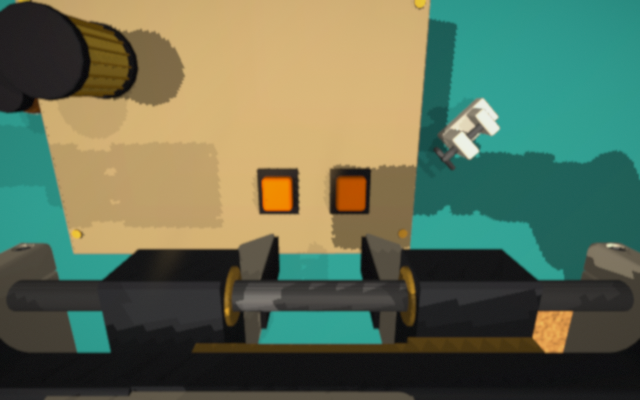

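View pics/s1.png

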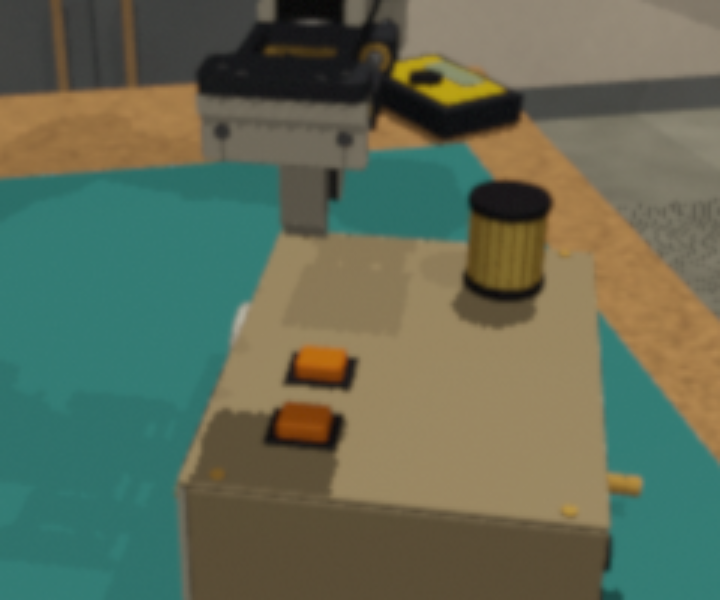

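The wrist picture shows the buttons at (277,193) and (351,193) with the fingertips in front of them. The side crop confirms the hand is high and clear of the filter. The measurements agree to 2 mm, and the hand needs to shift 3 mm along tool −y before descending.

Call:
{"op": "drive_tool", "data": {"commands": [[[0,0,0],[0,-0.3,2],-0.1],[[0,0,0],[0,-0.3,4.5],-0.1],[[0,0,0],[0,-0.3,7],-0.1],[[0,0,0],[0,-0.3,8.5],-0.1],[[0,0,0],[0,-0.3,9.5],-0.1],[[0,0,0],[0,-0.3,10],-0.1],[[0,0,0],[0,-0.3,10.1],-0.1],[[0,0,0],[0,-0.3,10.1],-0.1],[[0,0,0],[0,-0.3,10.1],-0.1]]}}

```text
clock: 2.62
position: [0.5603, -0.1047, 0.1508]
ee_rot: [-3.091, 0.559, -0.003]
force: [-0.7, 0.3, -0.2]
width: 0.452
gripper_force: 0.0
```

```bash
python3 - <<'E'
from h import *
im=cams.get_image("side");a=cv2.resize(im[165:275,270:430],None,fx=5,fy=5)
cv2.imwrite("pics/s2.png",a)
s=readout.observe();print(s["position"],s["force"],s["width"])
E
```

```text
[ 0.56029023 -0.10464729  0.15084141] [ 0.51135033  0.40311933 -0.29435448] 0.4534346424258574
```

View pics/s2.png

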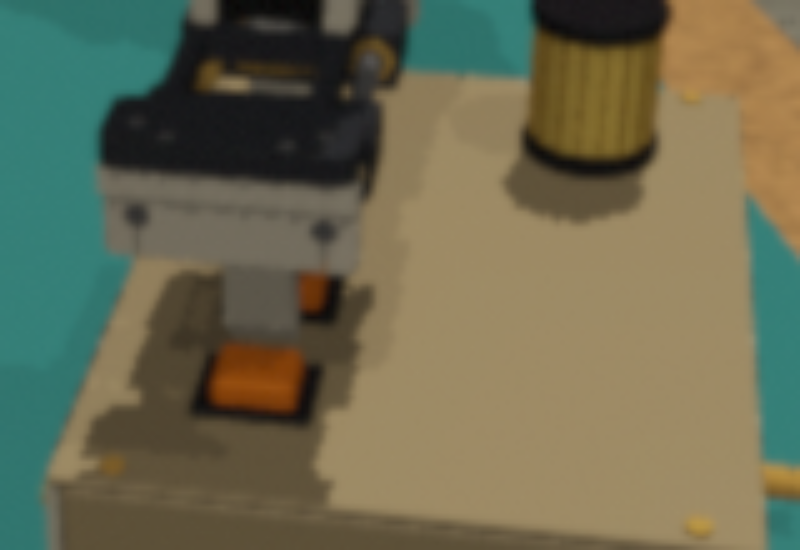

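The fingertip sits centred over the near (right) button in x, a few mm above it, and the hand is well clear of the filter. Next is the press.

Call:
{"op": "drive_tool", "data": {"commands": [[[0,0,0],[0,0,0.4],-0.1],[[0,0,0],[0,0,0.7],-0.1],[[0,0,0],[0,0,0.85],-0.1],[[0,0,0],[0,0,1.0],-0.1],[[0,0,0],[0,0,1.1],-0.1],[[0,0,0],[0,0,1.2],-0.1],[[0,0,0],[0,0,1.3],-0.1],[[0,0,0],[0,0,1.3],-0.1],[[0,0,0],[0,0,1.3],-0.1]]}}

```text
clock: 3.42
position: [0.5602, -0.1045, 0.1375]
ee_rot: [-3.092, 0.558, -0.002]
force: [-1.1, 0.3, 7.4]
width: 0.447
gripper_force: 3.8
```

The force reads 7.4 N, and about 7.9 N is expected at 6.5 mm on both. I'll hold here.

Call:
{"op": "drive_tool", "data": {"commands": [[[0,0,0],[0,0,0],-0.1],[[0,0,0],[0,0,0],-0.1],[[0,0,0],[0,0,0],-0.1],[[0,0,0],[0,0,0],-0.1],[[0,0,0],[0,0,0],-0.1],[[0,0,0],[0,0,0],-0.1],[[0,0,0],[0,0,0],-0.1],[[0,0,0],[0,0,0],-0.1],[[0,0,0],[0,0,0],-0.1],[[0,0,0],[0,0,0],-0.1],[[0,0,0],[0,0,0],-0.1],[[0,0,0],[0,0,0],-0.1],[[0,0,0],[0,0,0],-0.1],[[0,0,0],[0,0,0],-0.1],[[0,0,0],[0,0,0],-0.1],[[0,0,0],[0,0,0],-0.1],[[0,0,0],[0,0,0],-0.1],[[0,0,0],[0,0,0],-0.1],[[0,0,0],[0,0,0],-0.1],[[0,0,0],[0,0,0],-0.1]]}}

```text
clock: 5.08
position: [0.5602, -0.1046, 0.1375]
ee_rot: [-3.092, 0.558, -0.003]
force: [-1.4, 0.4, 7.7]
width: 0.451
gripper_force: 3.8
```

Call:
{"op": "drive_tool", "data": {"commands": [[[0,0,0],[0,0,0],-0.1],[[0,0,0],[0,0,0],-0.1],[[0,0,0],[0,0,0],-0.1],[[0,0,0],[0,0,0],-0.1],[[0,0,0],[0,0,0],-0.1],[[0,0,0],[0,0,0],-0.1],[[0,0,0],[0,0,0],-0.1],[[0,0,0],[0,0,0],-0.1],[[0,0,0],[0,0,0],-0.1],[[0,0,0],[0,0,0],-0.1],[[0,0,0],[0,0,0],-0.1],[[0,0,0],[0,0,0],-0.1],[[0,0,0],[0,0,0],-0.1],[[0,0,0],[0,0,0],-0.1],[[0,0,0],[0,0,0],-0.1],[[0,0,0],[0,0,0],-0.1],[[0,0,0],[0,0,0],-0.1],[[0,0,0],[0,0,0],-0.1],[[0,0,0],[0,0,0],-0.1],[[0,0,0],[0,0,0],-0.1]]}}

```text
clock: 6.75
position: [0.5602, -0.1045, 0.1375]
ee_rot: [-3.092, 0.558, -0.003]
force: [-1.4, -0.1, 8.0]
width: 0.449
gripper_force: 3.8
```

```bash
python3 - <<'E'
from h import *
a=cams.get_image("side")[165:315,260:420];b=cams.get_image("top")[120:270,280:440]
cv2.imwrite("pics/p3.png",cv2.resize(np.hstack([a,b]),None,fx=2.5,fy=2.5))
s=readout.observe();print(s["clock"],s["position"],s["force"],s["width"])
E
```

```text
6.85 [ 0.56021434 -0.10451353  0.13751971] [-1.46599131  0.24237851  7.20903377] 0.45122840923136054
```

View pics/p3.png

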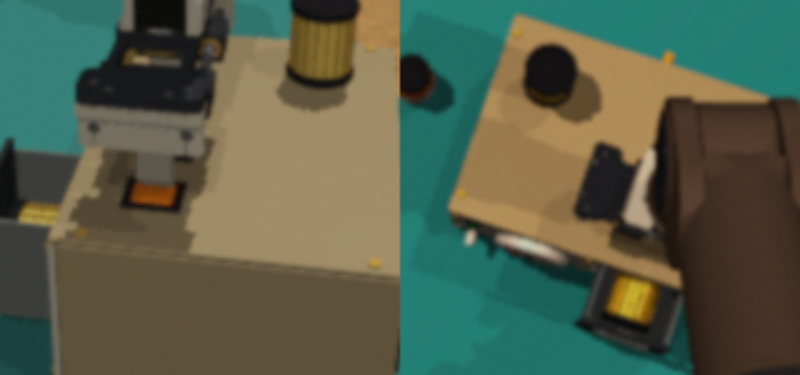

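The side view shows the button pressed nearly flush and the drawer out with its cartridge visible. The top view shows the drawer's front edge at about (352,249) to (384,261) in full-picture pixels. I'll check the distance.

```bash
python3 - <<'E'
from h import *
c=cams.camera_info("top")
for p in((352,248.8),(384,260.8)):print((ray(c,p,.117)[:2]-[.5595,-.1045])@[-.937,.35], "expect .124")
E
```

```text
0.12344481579860336 expect .124
0.12604663192942103 expect .124
```

Call:
{"op": "drive_tool", "data": {"commands": [[[0,0,0],[0,0,0],-0.1],[[0,0,0],[0,0,0],-0.1],[[0,0,0],[0,0,0],-0.1],[[0,0,0],[0,0,0],-0.1],[[0,0,0],[0,0,0],-0.1],[[0,0,0],[0,0,0],-0.1],[[0,0,0],[0,0,0],-0.1],[[0,0,0],[0,0,0],-0.1],[[0,0,0],[0,0,0],-0.1],[[0,0,0],[0,0,0],-0.1],[[0,0,0],[0,0,0],-0.1],[[0,0,0],[0,0,0],-0.1],[[0,0,0],[0,0,0],-0.1],[[0,0,0],[0,0,0],-0.1],[[0,0,0],[0,0,0],-0.1],[[0,0,0],[0,0,0],-0.1],[[0,0,0],[0,0,0],-0.1],[[0,0,0],[0,0,0],-0.1]]}}

```text
clock: 8.35
position: [0.5602, -0.1045, 0.1375]
ee_rot: [3.092, -0.558, 0.002]
force: [-0.9, 1.3, 7.3]
width: 0.452
gripper_force: 3.8
```

The drawer is fully out: the edge measures 123–126 mm against the expected 124 mm. I'll lift straight up.

Call:
{"op": "drive_tool", "data": {"commands": [[[0,0,0],[0,0,-0.3],-0.1],[[0,0,0],[0,0,-0.7],-0.1],[[0,0,0],[0,0,-1.5],-0.1],[[0,0,0],[0,0,-3.5],-0.1],[[0,0,0],[0,0,-6],-0.1],[[0,0,0],[0,0,-9],-0.1],[[0,0,0],[0,0,-12],-0.1],[[0,0,0],[0,5,-14],-0.1],[[0,0,0],[0,8,-14],-0.1],[[0,0,0],[0,11,-14],-0.1],[[0,0,0],[0,14,-14],-0.1],[[0,0,0],[0,17,-14],-0.1],[[0,0,0],[0,20,-14],-0.1],[[0,0,0],[0,20,-14],-0.1],[[0,0,0],[0,20,-14],-0.1],[[0,0,0],[0,20,-14],-0.1]]}}

```text
clock: 9.68
position: [0.4897, -0.291, 0.2767]
ee_rot: [-3.091, 0.558, 0.0]
force: [0.9, -0.9, 0.1]
width: 0.446
gripper_force: 0.0
```

```bash
python3 - <<'E'
from h import *
a=cams.get_image("side")[150:390,260:450];b=cams.get_image("top")[100:340,260:460]
cv2.imwrite("pics/p4.png",cv2.resize(np.hstack([a,b]),None,fx=2,fy=2))
s=readout.observe();print(s["clock"],s["position"],s["force"],abs(s["dq"]).max())
E
```

```text
9.7833 [ 0.49024521 -0.29025963  0.27673828] [-1.2096234  -0.32176177  0.47664908] 0.005412165539763723
```

View pics/p4.png

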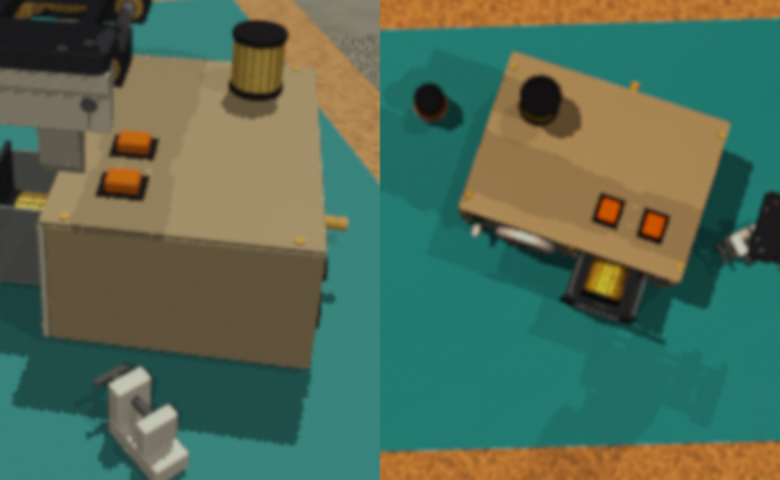

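Both buttons are up at (123,181) and (134,143) in the side crop. The drawer is out, the filter, jar and vice are where they stood, and the hand is high and clear.

```bash
python3 -c "
from cell import job
print(job.sign_off())"
```

```text
the job is handed in; nothing more can be done
None
```

The job is handed in: I pressed both buttons together and held them until the drawer was fully out, then released them and moved the hand clear; the last pictures show the filter, jar and vice where they stood, though sign-off returned no verdict.

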